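# Pry open the drive cover and hold the dead-man plunger at half travel

### The job

Pick up the palette knife from the cork mat, slip its blade into the slot under the front edge of the yellow cover of the blue spindle drive box and lever the stiff cover up with the blade until it stands beyond upright, keeping the fingers off the cover. Then lay the knife flat on the cork mat again and let go of it, and with the fingertips press the red dead-man plunger inside the box straight down to half its travel, so that the pointer on the box's dial stands in the green, never letting it run down into the red. Keep it pressed there: the program finishes while still holding the plunger at half travel, with the cover still open and all the other things on the bench left where they stood.

Things in the scene. Friction and masses are not known exactly. Their poses are not given: they have to be found in the camera images.
- drive_box: blue spindle drive box fixed to the bench, placed anew each time, 130 mm deep (x), 180 wide (y). Origin: centre of underside; front is -x. At y -90 to +30 mm: an open well, 118 by 108 mm inside, floor 45 mm high, under the yellow cover; walls 6 mm thick, sides and back 85 mm high, front only 69 mm. At y +30 to +90 mm: a low wing, 60 mm high, with the dial.
- dial (a point): centre of the white dial, 54 mm across, on the wing's top (box frame x 0, y +60, z 62 mm). Its black pointer turns clockwise from above as the plunger goes down, past marks: grey, green (6 to 10 mm of travel), grey, red (from 13 mm).
- cover (a joint): angle of the yellow cover in rad: 0 closed and level, 1.57 upright, stop at 1.9 leaning back. Flat plate 131 mm long, 120 mm wide, 5 mm thick, 110 g, hinged along the back of the box, no handle. Its stiff hinge (0.12 N m) keeps it wherever it is left; lifting it at the front edge takes about 1.5 N.
- cover_hinge (a point): middle of the cover's hinge line at the level of its underside, 85 mm above the bench (box frame x +65, y -30 mm). Hinge axis: the box's y. This frame turns with the cover: closed, its axes are the box's.
- cover_edge (a point): middle of the cover's front edge on its underside, 131 mm from the hinge line; moves with the cover. Closed: 85 mm above the bench, box frame x -66, y -30 mm, and under it, above the front wall, is the slot for the blade, 16 mm high (69 to 85 mm above the bench) and 108 mm wide.
- plunger (a joint): travel of the red plunger downwards in m: 0 up, 0.016 fully down, half travel 0.008. Spring: about 3 N to start it, 6.8 N at half travel, 10.4 N fully down; it comes up again when let go.
- plunger_top (a point): centre of the top face of the red mushroom plunger (36 mm across), under the cover at box frame x 0, y -30 mm; 78 mm above the bench when up, 7 mm below the cover. It moves straight down as it is pressed.
- knife: palette knife lying on the mat, 215 mm long, 70 g, +x points from handle to blade tip. Origin: on the underside of the handle, 30 mm behind its front end, a good place to grip. Wooden handle x -80 to +30 mm, 22 mm wide (y), 18 mm high (z 0 to 18); steel blade x +30 to +135 mm, 22 mm wide, 3 mm thick, its mid-plane 9 mm above the underside of the handle.
- knife_tip (a point): tip of the knife's blade, 135 mm ahead of the knife's origin and 9 mm above its underside.
- cork_mat: cork mat fixed to the bench (somewhere else each time), 270 mm (x) by 160 mm (y), 3 mm thick; origin: centre of its underside.
- jar_green: small round paint jar with a green cap, 52 mm across, 62 mm high, often standing between the drive box and the mat; a bystander. Origin: centre of its underside.
- jar_gold: amber glass jar with a brass cap, 60 mm across, 75 mm high; a bystander. Origin: centre of its underside.
- bowl: blue glazed bowl, 150 mm across, 50 mm high; a bystander. Origin: centre of its underside.
- brush: paint brush lying flat, 190 mm long, orange handle; a bystander. Origin: on its underside at the middle of its length.
- ornament: red and green teardrop ornament standing tip up on a round wooden foot 64 mm across, 156 mm high in all; a bystander. Origin: centre of its underside.
- mug: white cup, 72 mm across, 85 mm high; a bystander. Origin: centre of its underside.

How it is judged:
On the way, in this order (a step that is already met when the one before it is completed fails the run):
1. the cover is lifted off its seat (over 0.2 rad) by the knife: the knife presses on it and is gripped by the fingers (value of joint cover between 0.2 and 1.2 rad and contact force between knife and cover above 0.1 N and contact force between the fingers and knife above 1 N), for 0.1 s.
2. the cover stands beyond upright (over 1.57 rad) (value of joint cover above 1.57 rad), for 0.1 s.
3. the knife lies flat on the cork mat, let go (x of knife in the frame of cork_mat between -0.135 and 0.135 m and y of knife in the frame of cork_mat between -0.08 and 0.08 m and height (world z) of knife below 0.012 m and angle between knife's own z axis and vertical below 0.15 rad and linear speed of knife below 0.03 m/s and contact force between the fingers and knife below 0.1 N), for 0.2 s.
At the end, for the whole second after the job is handed in: Held for the last second: plunger at 8 mm travel +-2.5 mm, the fingers themselves pressing it with over 3 N; cover open past 1.5 rad; knife flat, still and let go on the cork mat, its origin over the mat; every bystander within 30 mm of where it stood (all of step 3 and value of joint plunger between 0.0055 and 0.0105 m and contact force between the fingers and plunger above 3 N and value of joint cover above 1.5 rad and contact force between knife and plunger below 0.1 N and distance of each of jar_green, jar_gold, bowl, brush, ornament, mug from where it was at the start of the episode below 0.03 m); the arm keeps its last pose, push and grip.
It fails at once if the fingers touch the cover (over 1 N) (contact force between the fingers and cover above 1 N).
It fails at once if the plunger runs down into the red (over 14 mm) (value of joint plunger above 0.014 m).
It fails at once if a bystander is pushed more than 30 mm away or knocked over (distance of any of jar_green, jar_gold, bowl, brush, ornament, mug from where it was at the start of the episode above 0.03 m or angle between any of jar_green, jar_gold, bowl, ornament, mug's own z axis and vertical above 0.5 rad).
It also fails if it takes over 64 s, if anything falls off the work surface, if the arm or the gripper's body presses on something with over 40 N, if the wrist force passes 120 N, or if a joint passes its speed limit or range.

### The arm

A 6-joint arm with a two-finger parallel gripper is mounted at the origin on the work surface. World frame = base frame: x ahead of the robot, y to its left, z up, the work surface at z = 0. Lengths are in m, angles in rad, forces in N, time in s.
With the tool pointing down it reaches from about 0.3 to 0.875 m from the base axis. Payload 4.2 kg.
Tool frame: the origin (TCP) lies midway between the tips of the shut fingers; the grasp point (between the pads) lies 19 mm behind it; z points along the fingers, y is the line along which they close (so a half turn about z gives the same grasp; the last joint's range is limited). The gripper opens to 85 mm and grips with 20 to 120 N. Pads are 22 mm wide; open, the fingers measure 114 mm over their backs; the gripper's body (76 mm by 85 mm) begins 54 mm behind the grasp point. The pads swing forward as they close: fully open they stand 13 mm farther back than shut.
Start: joints at [-1.128, 0.32, 1.565, -0, 1.257, -0.02], TCP at [0.257, -0.515, 0.196] pointing down, gripper open.
Joint ranges: [-3.11, 3.11], [-0.84, 2.01], [0.21, 2.61], [-1.34, 4.49], [0.05, 2.63], [-2.56, 2.56]. Speed limits (rad/s): [2.57, 2.57, 3.14, 3.14, 3.14, 3.14].

### API

Orientations are given as a 3x3 rotation matrix whose columns are the frame's x, y, z axes.
In Python, from plant import env, camrig, job gives the robot as it stands (env), with the cameras (camrig) and the job (job).
- The arm moves only by the shell command python3 drive.py 'ROWS'. ROWS is 1 to 12 rows, parted by semicolons, with the numbers parted by spaces; each row has 5 numbers: the finger opening in m, then dx, dy, dz in m, then a turn about the tool's z in rad; each row is the pose to reach, as a shift and turn from the pose commanded when the command began, along the tool's axes at that moment; what a row does not reach only later rows make up. A row lasts 1/12 s, in which the tool goes at most 0.0417 m and 0.125 rad, less where a joint would pass 70% of its speed; a pose out of reach is approached as far as the arm can. The fingers move at their own pace and stop on an object; the grip force is fixed at half the most. Time passes only in rows, so rows that do not move let the fingers close. It prints the time, the measured TCP pose, the force, the opening and the grip force at its end. Input that does not fit is refused with a message, and nothing moves.
- env.observe(): the state, without advancing time (a new reading comes with each control period).
- camrig.get_image(name): name is "scene" or "top" or "wrist"; returns the picture (400x640x3 uint8, blue, green, red); there is no depth.
- camrig.calibration(name): a dict with "K" (3x3 intrinsics, pixels), "rvec" (rotation vector, rad) and "tvec" (3), from world to camera coordinates, as OpenCV has them. Camera axes: x right, y down, z forward; pixel columns grow to the right and rows downward; lengths in m; the calibration is good to about 2 mm. A picture is of the moment at which its call begins: read the wrist's pose just before it. calibration takes no time and is no camera call; for the wrist camera it gives the pose at the moment of the call.
- job.hand_in(): hands the job in; it is judged then, once.
The state is a dict: "clock": time; "joint_pos": joint angles; "joint_vel": joint speeds; "joint_efforts": joint torques, N m; "eef_pos": TCP position; "orientation": TCP orientation; "ft_force": force on the tool from outside, world axes, zero at the start; "torque": the same for the moment, N m; "grip_width": finger opening in m; "finger_force": force on a finger pad.
Only numpy, scipy, OpenCV 4.12 (cv2) and the standard library are available. Lean on these libraries where they do the work, as an engineer would, in place of code of your own. Each camera call takes 0.05 s, during which the arm holds its last target. There are 200 camera calls.

## Working session

There is one attempt and no reset: what is moved stays moved. The work goes in short steps, Python scripts to look and compute and a shell command to move; the robot and the scene stay as the last step left them, time stands still between calls to the robot, and variables do not carry over. Pictures are saved under pics/ and viewed, at most 10 in all, crops included, and the job is handed in when it is done.

```bash
ls; mkdir -p pics; cat > h.py <<'E'
import numpy as np,cv2
from plant import env, camrig, job
def cal(n):
    c=camrig.calibration(n);R,_=cv2.Rodrigues(np.array(c["rvec"],float));return np.array(c["K"],float),R,np.array(c["tvec"],float).ravel()
def ray(n,uv,z,c=None):
    K,R,t=c or cal(n);o=-R.T@t
    uv=np.atleast_2d(np.array(uv,float));d=(np.linalg.inv(K)@np.c_[uv,np.ones(len(uv))].T).T@R
    return o+d*((z-o[2])/d[:,2])[:,None]
def proj(n,P,c=None):
    K,R,t=c or cal(n);p=(R@np.atleast_2d(P).T).T+t;p=p@K.T;return p[:,:2]/p[:,2:]
E
python3 - <<'E'
from h import *
for n in("top","scene"):
    im=camrig.get_image(n);cv2.imwrite(f"pics/{n}0.png",im)
    K,R,t=cal(n);print(n,K[0,0],-R.T@t,R.round(2).tolist())
s=env.observe();print(s["clock"],s["eef_pos"],s["orientation"])
E
```

```text
drive.py
pics
plant.py
top 454.1842113641371 [0.53228797 0.00463962 1.52410599] [[-0.02, -1.0, -0.0], [-1.0, 0.02, -0.08], [0.08, -0.0, -1.0]]
scene 367.65565930160375 [ 1.08459349 -0.74331904  0.8566736 ] [[0.85, 0.52, 0.0], [0.34, -0.56, -0.76], [-0.4, 0.65, -0.65]]
0.1 [ 0.25651978 -0.51406938  0.1950518 ] [[ 8.94795977e-01  4.46474751e-01 -6.75042990e-04]
 [ 4.46475256e-01 -8.94794710e-01  1.50763861e-03]
 [ 6.90976788e-05 -1.65041896e-03 -9.99998636e-01]]
```

View pics/top0.png

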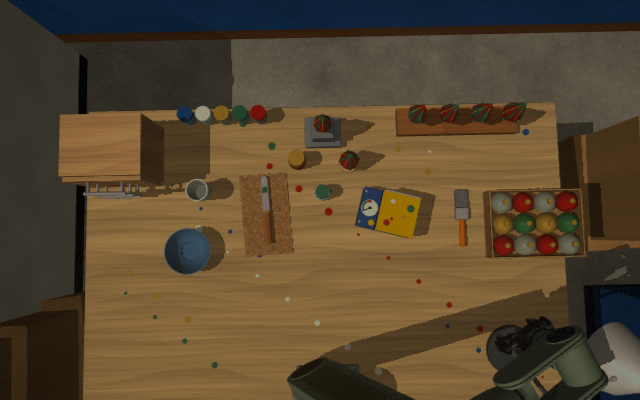

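View pics/scene0.png

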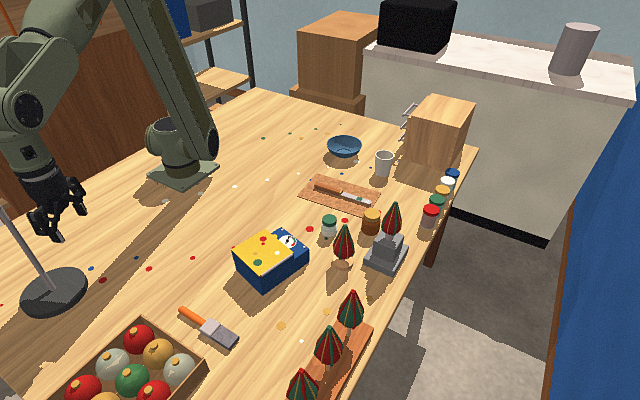

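The top view has x up and y left. The mat is at about (266,215) with the knife on it, blade up at (265,180). The box is at about (390,212) with the yellow cover on the right and the dial on the left, and its front faces the robot. The green jar is at (322,192) and the ornament at (349,160). Next I'll measure.

```bash
cat > m.py <<'E'
from h import *
def rect(mask,box):
    x0,y0,x1,y1=box;m=np.zeros_like(mask);m[y0:y1,x0:x1]=mask[y0:y1,x0:x1]
    c=max(cv2.findContours(m,0,1)[0],key=cv2.contourArea);return c,cv2.minAreaRect(c)
E
python3 - <<'E'
from m import *
im=cv2.imread("pics/top0.png");hsv=cv2.cvtColor(im,cv2.COLOR_BGR2HSV)
yel=cv2.inRange(hsv,(20,170,120),(32,255,255));yel=cv2.morphologyEx(yel,cv2.MORPH_CLOSE,np.ones((9,9)))
c,r=rect(yel,(350,175,430,245));B=ray("top",cv2.boxPoints(r),0.09);print("cover",B.round(4).tolist(),ray("top",[r[0]],.09))
blu=cv2.inRange(hsv,(100,120,40),(125,255,255))
c,r=rect(cv2.morphologyEx(blu|yel,cv2.MORPH_CLOSE,np.ones((9,9))),(350,175,430,245));print("box",ray("top",cv2.boxPoints(r),0.08).round(4).tolist())
for p in[(265,180),(262,200),(268,235),(246,220),(285,230)]:print(p,hsv[p[1],p[0]])
mat=cv2.inRange(hsv,(5,90,60),(14,255,255))
c,r=rect(mat,(232,165,300,262));print("mat",ray("top",cv2.boxPoints(r),0.003).round(4).tolist(),r)
for n,p,z in[("tip",(264,178),.012),("hand",(271,242),.02),("jg",(322,191),.062),("orn",(323,124),.15),("orn2",(349,160),.1),("gold",(297,158),.075)]:print(n,ray("top",[p],z).round(3))
cv2.imwrite("pics/crop.png",np.hstack([cv2.resize(im[165:265,225:305],None,fx=5,fy=5,interpolation=2),cv2.resize(im[165:265,350:430],None,fx=5,fy=5,interpolation=2)]))
E
```

```text
cover [[0.546, -0.1317, 0.09], [0.6717, -0.1646, 0.09], [0.6355, -0.3062, 0.09], [0.5103, -0.2723, 0.09]] [[ 0.59063944 -0.21869715  0.09      ]]
box [[0.5548, -0.0981, 0.08], [0.6816, -0.131, 0.08], [0.6363, -0.3083, 0.08], [0.5101, -0.2743, 0.08]]
(265, 180) [ 13  39 118]
(262, 200) [ 13  53 115]
(268, 235) [ 13 188 102]
(246, 220) [ 14 157 109]
(285, 230) [ 16 162 115]
mat [[0.6036, 0.2118, 0.003], [0.6027, 0.1716, 0.003], [0.4861, 0.1731, 0.003], [0.487, 0.2131, 0.003]] ((267.0, 230.5), (35.0, 12.0), 90.0)
tip [[0.72  0.199 0.012]]
hand [[0.506 0.178 0.02 ]]
jg [[0.668 0.006 0.062]]
orn [[ 0.866 -0.002  0.15 ]]
orn2 [[ 0.761 -0.082  0.1  ]]
gold [[0.775 0.084 0.075]]
```

View pics/crop.png

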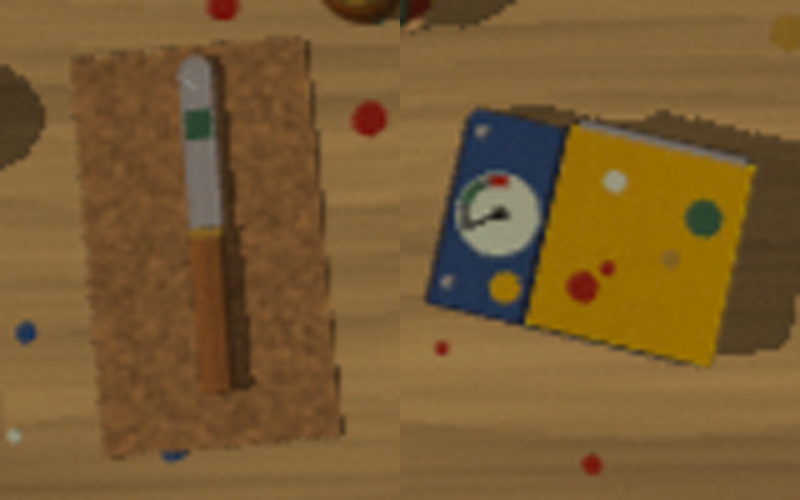

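The crop shows the knife tip at pixel (263.6,176) and the handle end at (268.4,243). The cover corners are at (412,238), (375,229.4), (383.6,189.8) and (421,198). The dial pointer is at its rest mark.

```bash
python3 - <<'E'
from m import *
C=ray("top",[(412.2,238.3),(375,229.5),(383.6,189.8),(421,198)],.09);print(C.round(4).tolist(),[np.linalg.norm(C[i]-C[i-1]).round(4) for i in range(4)])
yaw=[np.arctan2(*(a)[[1,0]]) for a in(C[2]-C[1],C[3]-C[0])]+[np.arctan2(-a[0],a[1]) for a in(C[1]-C[0],C[2]-C[3])];print(yaw)
y=np.mean(yaw);R=np.array([[np.cos(y),-np.sin(y)],[np.sin(y),np.cos(y)]]);m=C.mean(0)[:2];print("plunger",m+R@[.0005,0],"hinge",m+R@[.066,0],"edge",m+R@[-.066,0])
t=ray("top",[(263.6,176)],.013)[0];h=ray("top",[(268.4,243)],.017)[0];v=(t-h)[:2];print("knife",t,h,np.linalg.norm(v),np.arctan2(v[1],v[0]),h[:2]+v/np.linalg.norm(v)*.08)
print("mat",ray("top",[(225+72/5,165+57/5),(225+305/5,165+38/5),(225+342/5,165+433/5),(225+107/5,165+457/5)],.003).round(3).tolist())
s=env.observe();k=h[:2]+v/np.linalg.norm(v)*.08
O=np.array(s["orientation"]);p=np.array(s["eef_pos"]);print("toolshift",O.T@(np.r_[k,.15]-p))
K,Rw,tw=cal("wrist");print("wcam in tool",O.T@(-Rw.T@tw-p),(O.T@Rw.T).round(2).tolist(),K[0,0])
E
```

```text
[[0.5097, -0.2745, 0.09], [0.5398, -0.1584, 0.09], [0.6647, -0.1895, 0.09], [0.6361, -0.3071, 0.09]] [np.float64(0.1305), np.float64(0.1199), np.float64(0.1287), np.float64(0.121)]
[np.float64(-0.24417718937695562), np.float64(-0.2523342191088497), np.float64(-0.2538234653451063), np.float64(-0.23899100134367338)]
plunger [ 0.58803961 -0.23248651] hinge [ 0.6515464  -0.24852206] edge [ 0.52356326 -0.21620615]
knife [0.72695234 0.20043733 0.013     ] [0.50331396 0.18656277 0.017     ] 0.2240683607240117 0.06196073756702446 [0.58316044 0.19151646]
mat [[0.729, 0.283, 0.003], [0.738, 0.126, 0.003], [0.473, 0.105, 0.003], [0.46, 0.262, 0.003]]
toolshift [ 0.60730026 -0.48544331  0.04589501]
wcam in tool [ 7.24624475e-02  2.49385347e-05 -1.77647684e-01] [[0.0, -0.96, -0.29], [1.0, 0.0, -0.0], [0.0, -0.29, 0.96]] 281.0270403380226
```

```bash
cat > sh.py <<'E'
import sys;from h import *
def shift(p,yaw):
    s=env.observe();O=np.array(s["orientation"]);q=np.array(s["eef_pos"]);y=np.arctan2(O[1,0],O[0,0])
    print("t",round(s["clock"],2),"pos",q.round(4),"yaw",round(y,4),"ft",np.round(s["ft_force"],1),"w",round(s["grip_width"],4),"SHIFT",(O.T@(np.array(p)-q)).round(4),"turn",round(y-yaw,4))
if __name__=="__main__":
    a=[float(v) for v in sys.argv[1:5]];shift(a[:3],a[3])
E
python3 drive.py '0.05 0.6 -0.485 0.03 0.4;0.05 0.6 -0.485 0.03 0.4;0.05 0.6 -0.485 0.03 0.4;0.05 0.6 -0.485 0.03 0.4;0.05 0.6 -0.485 0.03 0.4;0.05 0.6 -0.485 0.03 0.4;0.05 0.6 -0.485 0.03 0.4;0.05 0.6 -0.485 0.03 0.4;0.05 0.6 -0.485 0.03 0.4;0.05 0.6 -0.485 0.03 0.4;0.05 0.6 -0.485 0.03 0.4;0.05 0.6 -0.485 0.03 0.4'
python3 sh.py 0.583 0.1915 0.16 0.065
```

```text
clock: 1.1
eef_pos: [0.463, -0.0611, 0.1763]
orientation: [[0.998, 0.063, -0.0], [0.063, -0.998, -0.0], [-0.0, 0.0, -1.0]]
ft_force: [0.6, -1.0, -0.3]
grip_width: 0.0497
finger_force: 0.0
t 1.1 pos [ 0.463  -0.0611  0.1763] yaw 0.0629 ft [ 0.6 -1.  -0.3] w 0.0497 SHIFT [ 0.1357 -0.2445  0.0163] turn -0.0021
```

```bash

python3 drive.py '0.05 0.13 -0.243 0.016 0;0.05 0.13 -0.243 0.016 0;0.05 0.13 -0.243 0.016 0;0.05 0.13 -0.243 0.016 0;0.05 0.13 -0.243 0.016 0;0.05 0.13 -0.243 0.016 0;0.05 0.13 -0.243 0.016 0;0.05 0.13 -0.243 0.016 0;0.05 0.13 -0.243 0.016 0'
python3 - <<'E'
from h import *
cv2.imwrite("pics/w1.png",camrig.get_image("wrist"))
E
python3 sh.py 0.583 0.1915 0.16 0.065
```

```text
clock: 1.85
eef_pos: [0.577, 0.1885, 0.1593]
orientation: [[0.998, 0.065, -0.002], [0.065, -0.998, -0.001], [-0.002, 0.001, -1.0]]
ft_force: [0.3, 0.2, -0.7]
grip_width: 0.0499
finger_force: 0.0
t 1.9 pos [0.5767 0.1873 0.1597] yaw 0.0637 ft [-0.3 -0.5  0.3] w 0.05 SHIFT [ 0.0066 -0.0038 -0.0003] turn -0.0013
```

View pics/w1.png

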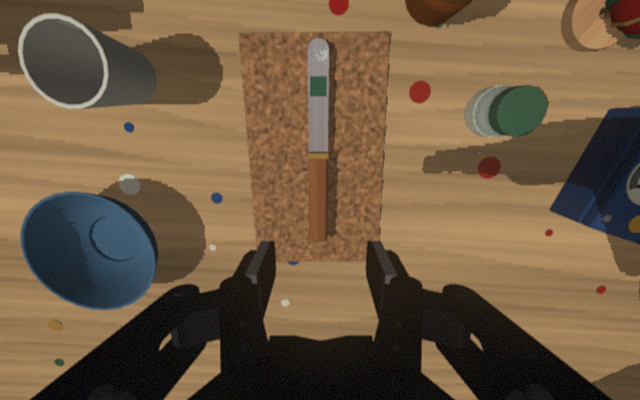

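The wrist view shows the knife centred, with its tip at (318,38), the handle front at (318,155) and the handle end at (318,242).

```bash
python3 - <<'E'
from h import *
from sh import shift
t=ray("wrist",[(318,38)],.013)[0];f=ray("wrist",[(318,154)],.02)[0];h=ray("wrist",[(318,242)],.02)[0]
v=(t-h)[:2];u=v/np.linalg.norm(v);print(t,f,h,np.linalg.norm(v),np.linalg.norm(f-h));yaw=np.arctan2(u[1],u[0])
k=(h[:2]+u*.08+t[:2]-u*.135)/2;print(k,yaw)
shift([*k,.007],yaw)
E
```

```text
[0.72516383 0.19883932 0.013     ] [0.60804046 0.19153742 0.02      ] [0.50019037 0.18486201 0.02      ] 0.2254072352827147 0.10805647965262051
[0.58523002 0.19014542] 0.06204893592149359
t 1.9 pos [0.5767 0.1873 0.1597] yaw 0.0637 ft [-0.3 -0.5  0.3] w 0.05 SHIFT [ 0.009  -0.0025  0.1527] turn 0.0017
```

```bash

python3 drive.py '0.05 0.005 -0.0025 0.04 0;0.05 0.005 -0.0025 0.08 0;0.05 0.005 -0.0025 0.11 0;0.05 0.005 -0.0025 0.135 0;0.05 0.005 -0.0025 0.147 0;0.05 0.005 -0.0025 0.152 0;0.05 0.005 -0.0025 0.152 0'
python3 drive.py '0 0 0 0 0;0 0 0 0 0;0 0 0 0 0;0 0 0 0 0;0 0 0 0 0;0 0 0 0 0'
```

```text
clock: 2.48
eef_pos: [0.5811, 0.1887, 0.0077]
orientation: [[0.998, 0.061, -0.002], [0.061, -0.998, -0.001], [-0.002, 0.001, -1.0]]
ft_force: [0.3, 0.3, 0.1]
grip_width: 0.05
finger_force: 0.0
clock: 2.98
eef_pos: [0.5824, 0.1905, 0.009]
orientation: [[0.998, 0.063, 0.001], [0.063, -0.998, 0.0], [0.001, -0.0, -1.0]]
ft_force: [0.0, -1.0, -0.5]
grip_width: -0.0
finger_force: 0.0
```

```bash
python3 - <<'E'
from h import *
a=camrig.get_image("wrist");b=camrig.get_image("scene")
cv2.imwrite("pics/w2.png",np.hstack([cv2.resize(a[0:320,200:440],(400,533)),cv2.resize(b[150:250,290:390],(400,533))]))
E
```

```text
(no output)
```

View pics/w2.png

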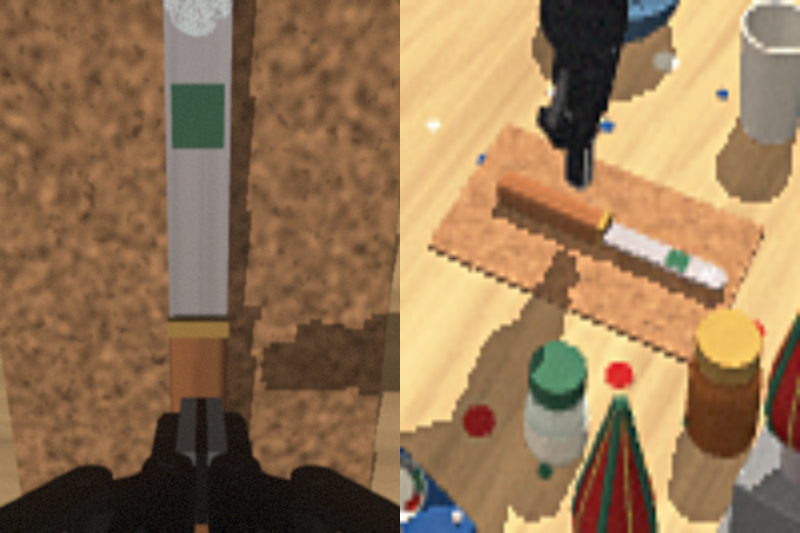

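The fingers have shut above the handle: their tips sit clearly over it, with a gap to their shadow. I'll compare the tip's seen position with the reported TCP.

```bash
python3 - <<'E'
from h import *
s=env.observe();p=np.array(s["eef_pos"]);print(p)
for z in(0,.009,.02,.03,.04,.05):
    u=proj("scene",[[p[0],p[1],z]])[0];print(z,u.round(1),"crop",((u[0]-290)*4+400).round(),((u[1]-150)*5.33).round(), "wrist",proj("wrist",[[p[0],p[1],z]])[0].round(1))
# knife points in scene crop: handle rear top, tip
for nm,c in(("tip",(727,285)),("rear",(497,185))):
    print(nm,ray("scene",[(290+(c[0]-400)/4,150+c[1]/5.33)],.014))
E
```

```text
[0.58222748 0.19044061 0.00868635]
0 [333.8 193.6] crop 575.0 232.0 wrist [319.8 223. ]
0.009 [333.9 191.7] crop 576.0 222.0 wrist [319.8 227.8]
0.02 [334.  189.3] crop 576.0 210.0 wrist [319.7 234.3]
0.03 [334.1 187.2] crop 576.0 198.0 wrist [319.7 241. ]
0.04 [334.1 185. ] crop 577.0 187.0 wrist [319.6 248.4]
0.05 [334.2 182.8] crop 577.0 175.0 wrist [319.6 256.7]
tip [[0.73183853 0.19707219 0.014     ]]
rear [[0.50171459 0.18276682 0.014     ]]
```

Reported TCP z is 9 mm, but the fingertips appear at about 30 mm, and no contact was felt on a handle 21 mm high. I'll probe gently with the shut fingers to find the offset.

```bash

python3 drive.py '0 0 0 0.002 0;0 0 0 0.003 0;0 0 0 0.004 0;0 0 0 0.004 0' | grep -E "eef|force"
python3 drive.py '0 0 0 0.002 0;0 0 0 0.003 0;0 0 0 0.004 0;0 0 0 0.004 0' | grep -E "eef|force"
```

```text
eef_pos: [0.5819, 0.1903, 0.0041]
ft_force: [0.6, -0.6, 0.5]
finger_force: 0.0
eef_pos: [0.582, 0.1903, 0.0002]
ft_force: [-0.3, 0.0, 0.5]
finger_force: 0.0
```

```bash

python3 drive.py '0 0 0 0.002 0;0 0 0 0.003 0;0 0 0 0.004 0;0 0 0 0.004 0' | grep -E "eef|force"
python3 - <<'E'
from h import *
a=camrig.get_image("wrist");b=camrig.get_image("scene");t=camrig.get_image("top")
cv2.imwrite("pics/w3.png",np.hstack([cv2.resize(a[120:320,260:380],(360,600)),cv2.resize(b[150:225,300:345],(360,600))]))
E
```

```text
eef_pos: [0.582, 0.1903, -0.0038]
ft_force: [-1.1, -0.5, -0.5]
finger_force: 0.0
```

View pics/w3.png

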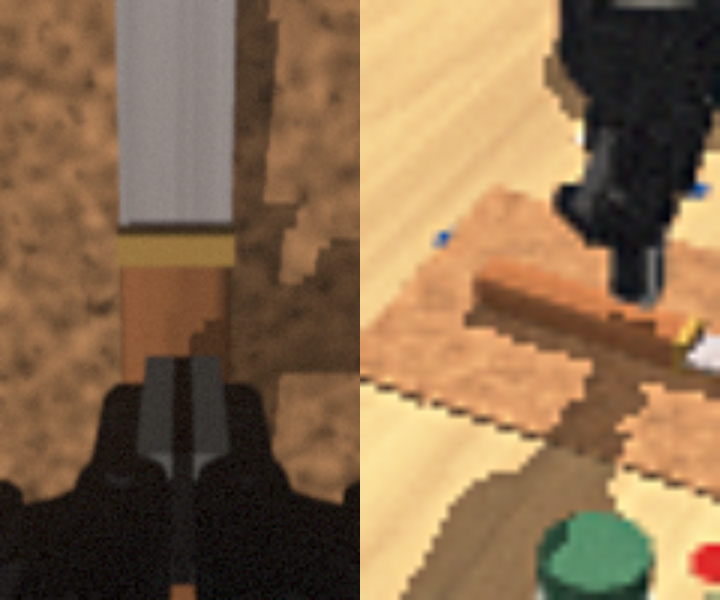

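The tips are now only a few mm above the handle, still without contact, so the offset is 20 mm or more. I'll probe a little further.

```bash

python3 drive.py '0 0 0 0.001 0;0 0 0 0.002 0;0 0 0 0.002 0' | grep -E "eef|ft_force"
python3 drive.py '0 0 0 0.001 0;0 0 0 0.002 0;0 0 0 0.002 0' | grep -E "eef|ft_force"
```

```text
eef_pos: [0.582, 0.1903, -0.0057]
ft_force: [-0.2, -0.6, -0.3]
eef_pos: [0.582, 0.1903, -0.0077]
ft_force: [-0.3, 0.8, -0.3]
```

```bash
for i in 1; do
python3 drive.py '0 0 0 0.001 0;0 0 0 0.002 0;0 0 0 0.002 0' | grep -E "eef|ft_force"
python3 drive.py '0 0 0 0.001 0;0 0 0 0.002 0;0 0 0 0.002 0' | grep -E "eef|ft_force"; done
```

```text
eef_pos: [0.582, 0.1903, -0.0097]
ft_force: [0.1, 0.2, 0.2]
eef_pos: [0.582, 0.1903, -0.0117]
ft_force: [0.5, 0.8, 0.3]
```

```bash

python3 drive.py '0 0 0 0.001 0;0 0 0 0.002 0;0 0 0 0.002 0' | grep -E "eef|ft_force"
python3 drive.py '0 0 0 0.001 0;0 0 0 0.002 0;0 0 0 0.002 0' | grep -E "eef|ft_force"
```

```text
eef_pos: [0.582, 0.1903, -0.0137]
ft_force: [0.5, 0.4, 1.0]
eef_pos: [0.5823, 0.1904, -0.0144]
ft_force: [-1.5, -1.1, 6.5]
```

Contact came at a reported z of −14 mm, where the handle top is at +21 mm. The real fingertips are therefore 35 mm short of the reported TCP (true tip z = reported + 0.035). I'll raise, open, go down to the right depth and grip.

```bash

python3 drive.py '0.05 0 0 -0.02 0;0.05 0 0 -0.02 0;0.05 0 0 -0.02 0;0.05 0 0 -0.02 0;0.05 0 0 -0.02 0;0.05 0 0 -0.01 0;0.05 0 0 0.005 0;0.05 0 0 0.011 0;0.05 0 0 0.013 0;0.05 0 0 0.013 0'
python3 drive.py '0 0 0 0 0;0 0 0 0 0;0 0 0 0 0;0 0 0 0 0;0 0 0 0 0;0 0 0 0 0' | tail -4
```

```text
clock: 6.57
eef_pos: [0.5814, 0.1901, -0.0298]
orientation: [[0.998, 0.063, -0.002], [0.063, -0.998, -0.001], [-0.002, 0.001, -1.0]]
ft_force: [0.4, -0.4, -0.1]
grip_width: 0.0501
finger_force: 0.0
orientation: [[0.998, 0.063, 0.002], [0.063, -0.998, 0.0], [0.002, -0.0, -1.0]]
ft_force: [-0.9, 0.7, 4.9]
grip_width: 0.0203
finger_force: 61.7
```

```bash

python3 drive.py '0 0 0 -0.02 0;0 0 0 -0.05 0;0 0 0 -0.09 0;0 0 0 -0.13 0;0 0 0 -0.17 0;0 0 0 -0.17 0;0 0 0 -0.17 0' | tail -4
python3 sh.py .349 -.172 .14 -.247
```

```text
orientation: [[0.998, 0.063, 0.005], [0.063, -0.998, 0.001], [0.005, -0.001, -1.0]]
ft_force: [0.0, -0.3, -1.5]
grip_width: 0.0205
finger_force: 61.1
t 7.65 pos [0.5835 0.1908 0.1441] yaw 0.0628 ft [ 0.  -0.3 -1.5] w 0.0205 SHIFT [-0.2568  0.3473  0.0023] turn 0.3098
```

```bash

python3 drive.py '0 -0.257 0.347 0 0.31;0 -0.257 0.347 0 0.31;0 -0.257 0.347 0 0.31;0 -0.257 0.347 0 0.31;0 -0.257 0.347 0 0.31;0 -0.257 0.347 0 0.31;0 -0.257 0.347 0 0.31;0 -0.257 0.347 0 0.31;0 -0.257 0.347 0 0.31;0 -0.257 0.347 0 0.31;0 -0.257 0.347 0 0.31;0 -0.257 0.347 0 0.31'|grep force
python3 drive.py '0 0 0 0 0;0 0 0 0 0;0 0 0 0 0' |grep force
python3 - <<'E'
from h import *
from sh import shift
cv2.imwrite("pics/w4.png",camrig.get_image("wrist"));shift([.349,-.172,.036],-.247)
cv2.imwrite("pics/s4.png",cv2.resize(camrig.get_image("scene")[100:300,100:420],(800,500)))
E
```

```text
ft_force: [0.1, 0.2, -1.3]
finger_force: 61.1
ft_force: [-0.5, -0.1, -0.1]
finger_force: 61.1
t 8.95 pos [ 0.3478 -0.171   0.1411] yaw -0.2452 ft [ 0.4  1.1 -0.2] w 0.0203 SHIFT [0.0015 0.0007 0.1051] turn 0.0018
```

View pics/w4.png

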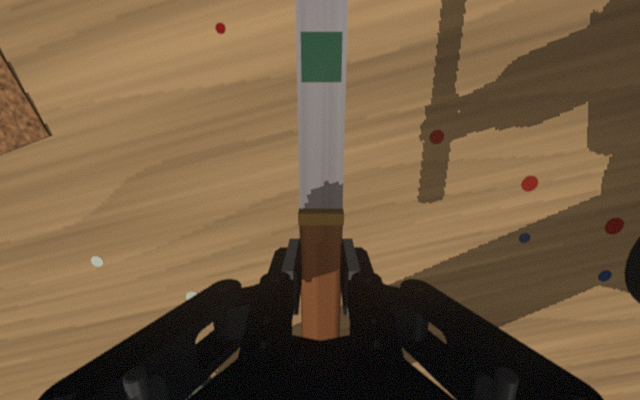

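The knife sits straight in the fingers. Its handle front is at (321,215) and the green mark on the blade at (322,57); the tip is outside the view. I'll triangulate the green mark across views to check the blade's height.

```bash
python3 - <<'E'
from h import *
from m import rect
def green(im):
    h=cv2.cvtColor(im,cv2.COLOR_BGR2HSV);return cv2.inRange(h,(50,80,30),(90,255,255))
w1=cv2.imread("pics/w1.png");_,_,st,ce=cv2.connectedComponentsWithStats(green(w1)[60:110,300:340]);print("w1 patch",ce[1:]+[300,60],st[1:,4])
ws=cv2.imread("pics/w4.png");_,_,st,cw=cv2.connectedComponentsWithStats(green(ws)[20:100,280:360]);i=1+np.argmax(st[1:,4]);cw=cw[i]+[280,20];print("w4",cw)
g=ray("wrist",[cw],.182)[0];print("patch at .182",g)
obs={}
for n in("top","scene"):
    im=camrig.get_image(n);u=proj(n,[g])[0];x,y=u.astype(int)
    _,_,st,ce=cv2.connectedComponentsWithStats(green(im)[y-12:y+12,x-12:x+12]);print(n,u,[(c+[x-12,y-12],s) for c,s in zip(ce[1:],st[1:,4])])
    if len(ce)>1:obs[n]=ce[1+np.argmax(st[1:,4])]+[x-12,y-12]
    cv2.imwrite(f"pics/{n}4.png",im)
obs["wrist"]=cw
P=lambda n:(lambda c:c[0]@np.c_[c[1],c[2]])(cal(n))
ns=list(obs)
for i in range(len(ns)):
  for j in range(i):
    X=cv2.triangulatePoints(P(ns[i]),P(ns[j]),obs[ns[i]].reshape(2,1),obs[ns[j]].reshape(2,1));print(ns[i],ns[j],(X[:3]/X[3]).ravel().round(4))
E
```

```text
w1 patch [[317.69014085  85.81220657]] [213]
w4 [320.81058496  55.84623955]
patch at .182 [ 0.44289298 -0.19580161  0.182     ]
top [392.33961058 262.1267616 ] [(array([391.92307692, 261.92307692]), np.int32(26))]
scene [226.16388657 200.47579414] [(array([226.45454545, 200.27272727]), np.int32(22))]
scene top [ 0.4434 -0.1947  0.1822]
wrist top [ 0.4434 -0.1955  0.1779]
wrist scene [ 0.4432 -0.1954  0.1825]
```

The blade is level, with its mark at z 0.182 as predicted. The tip is about 37 mm in front of the cover edge and centred. I'll go down to slot height and insert.

```bash

python3 drive.py '0 0 0 0.04 0;0 0 0 0.08 0;0 0.001 0 0.1 0;0 0.001 0 0.105 0;0 0.001 0 0.105 0;0 0.001 0 0.105 0'|grep -E "eef|ft_f"
python3 drive.py '0 0.015 0 0 0;0 0.03 0 0 0;0 0.035 0 0 0;0 0.045 0 0 0;0 0.055 0 0 0;0 0.063 0 0 0;0 0.063 0 0 0'|grep -E "eef|ft_f"
python3 - <<'E'
from h import *
a=camrig.get_image("wrist")[:240,160:480];b=camrig.get_image("scene")[170:310,170:330]
cv2.imwrite("pics/w5.png",np.hstack([cv2.resize(a,(400,300)),cv2.resize(b,(400,300))]))
E
```

```text
eef_pos: [0.3495, -0.1726, 0.0373]
ft_force: [0.3, -0.3, -0.1]
eef_pos: [0.4117, -0.1886, 0.037]
ft_force: [0.1, -0.1, -0.5]
```

View pics/w5.png

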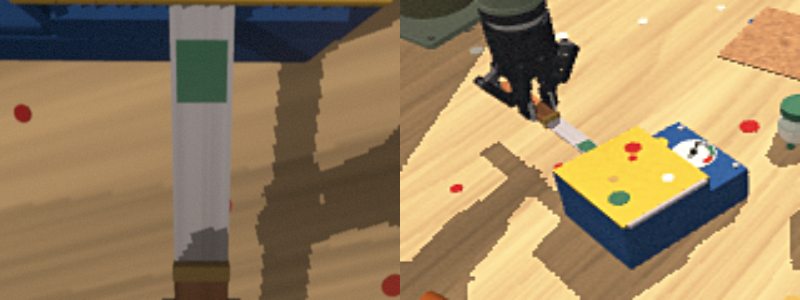

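The blade is in the slot, entering under the yellow edge at crop (200,5) and above the blue front wall. Now I'll lever along an arc about the hinge with a radius of about 104 mm.

```bash

python3 drive.py '0 0 0 -0.007 0;0 0.001 0 -0.015 0;0 0.002 0 -0.028 0;0 0.005 0 -0.038 0;0 0.008 0 -0.048 0;0 0.012 0 -0.057 0;0 0.018 0 -0.066 0;0 0.024 0 -0.074 0;0 0.031 0 -0.082 0;0 0.031 0 -0.082 0'
python3 - <<'E'
from h import *
a=camrig.get_image("wrist");b=camrig.get_image("scene")[130:310,170:350]
cv2.imwrite("pics/w6.png",np.hstack([cv2.resize(a,(400,400)),cv2.resize(b,(400,400))]))
E
```

```text
clock: 11.12
eef_pos: [0.4414, -0.1961, 0.1205]
orientation: [[0.97, -0.245, 0.004], [-0.245, -0.97, -0.002], [0.004, 0.001, -1.0]]
ft_force: [0.9, -0.2, -0.4]
grip_width: 0.02
finger_force: 61.1
```

View pics/w6.png

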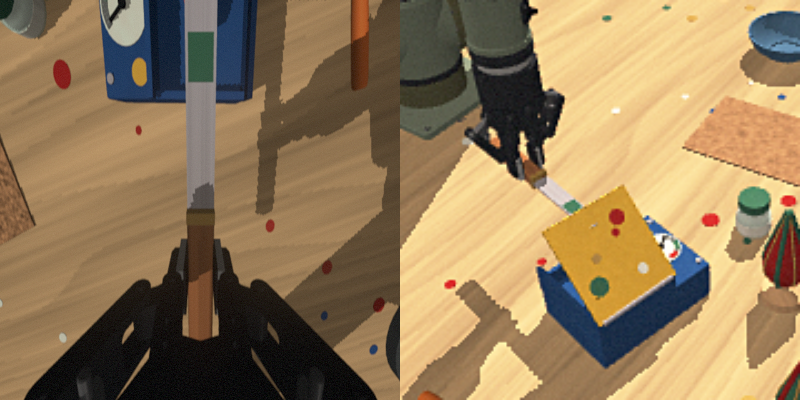

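The cover is up at about 45° on the blade (scene crop (605,250)), with the knife still level and gripped. I'll continue along the arc.

```bash

python3 drive.py '0 0.008 0 -0.007 0;0 0.017 0 -0.013 0;0 0.026 0 -0.018 0;0 0.035 0 -0.022 0;0 0.045 0 -0.026 0;0 0.055 0 -0.028 0;0 0.064 0 -0.029 0;0 0.073 0 -0.03 0;0 0.082 0 -0.03 0;0 0.09 0 -0.03 0;0 0.098 0 -0.03 0;0 0.098 0 -0.03 0'
python3 - <<'E'
from h import *
b=camrig.get_image("scene")[110:310,150:350]
cv2.imwrite("pics/s7.png",cv2.resize(b,(400,400)))
E
```

```text
clock: 12.22
eef_pos: [0.5363, -0.2197, 0.1481]
orientation: [[0.97, -0.245, 0.001], [-0.245, -0.97, -0.0], [0.001, 0.0, -1.0]]
ft_force: [0.5, 0.3, -0.2]
grip_width: 0.0203
finger_force: 61.1
```

View pics/s7.png

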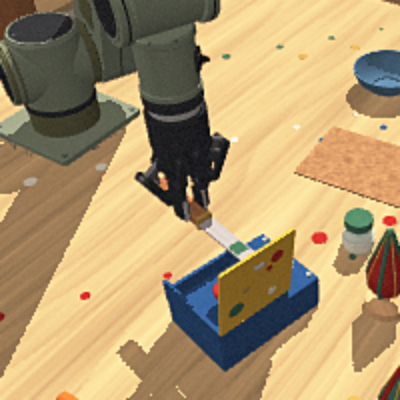

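The cover stands at about upright or a little beyond (crop (255,280)), pushed by the blade tip, and the red plunger is visible. I'll get its angle numerically.

```bash
cat > cov.py <<'E'
from m import *
def cover():
    im=camrig.get_image("scene");hsv=cv2.cvtColor(im,cv2.COLOR_BGR2HSV)
    y=cv2.morphologyEx(cv2.inRange(hsv,(18,120,70),(34,255,255)),cv2.MORPH_CLOSE,np.ones((7,7)))
    c,r=rect(y,(230,200,330,300));q=cv2.approxPolyDP(c,5,True).reshape(-1,2);print("seen",q.tolist())
    yw=-.247;R=np.array([[np.cos(yw),-np.sin(yw)],[np.sin(yw),np.cos(yw)]]);H=np.array([.6515,-.2485])
    for th in(1.5,1.6,1.7,1.8,1.9):
        P=[]
        for yy in(-.06,.06):
            # outer face (5 mm), front edge 131 mm
            x=-.131*np.cos(th)+.005*np.sin(th);z=.085+.131*np.sin(th)+.005*np.cos(th)
            P.append([*(H+R@[x,yy]),z])
        print(th,proj("scene",P).round(1).tolist())
if __name__=="__main__":cover()
E
python3 cov.py
```

```text
seen [[296, 223], [259, 247], [259, 277], [294, 254]]
1.5 [[252.2, 241.5], [290.1, 217.7]]
1.6 [[255.6, 244.4], [293.5, 220.3]]
1.7 [[259.0, 247.8], [296.9, 223.2]]
1.8 [[262.5, 251.5], [300.4, 226.6]]
1.9 [[265.9, 255.5], [303.8, 230.2]]
```

The angle is about 1.70 rad. I'll push 10 mm more for margin, then back off and rise.

```bash

python3 drive.py '0 0.006 0 0 0;0 0.011 0 0 0;0 0.011 0 0 0;0 -0.01 0 0 0;0 -0.05 0 0 0;0 -0.09 0 0 0;0 -0.12 0 0 0;0 -0.12 0 0 0'|grep -E "eef|ft_f"
python3 cov.py|head -1; python3 sh.py .5815 .190 .144 .063
```

```text
eef_pos: [0.4121, -0.1877, 0.1482]
ft_force: [-0.8, 0.9, -1.2]
seen [[299, 226], [284, 237], [272, 234], [259, 277], [294, 254]]
t 13.03 pos [ 0.4159 -0.1892  0.149 ] yaw -0.248 ft [ 0.9 -0.4 -0.4] w 0.0203 SHIFT [ 0.0675 -0.4082  0.0049] turn -0.311
```

The cover is now at about 1.8. I'll carry the knife back to where it lay on the mat.

```bash

python3 drive.py '0 0.067 -0.408 0 -0.311;0 0.067 -0.408 0 -0.311;0 0.067 -0.408 0 -0.311;0 0.067 -0.408 0 -0.311;0 0.067 -0.408 0 -0.311;0 0.067 -0.408 0 -0.311;0 0.067 -0.408 0 -0.311;0 0.067 -0.408 0 -0.311;0 0.067 -0.408 0 -0.311;0 0.067 -0.408 0 -0.311;0 0.067 -0.408 0 -0.311;0 0.067 -0.408 0 -0.311'|grep -E "eef|ft_f"
python3 drive.py '0 0 0 0 0;0 0 0 0 0;0 0 0 0 0'|grep -E "eef|ft_f"; python3 sh.py .5815 .190 -.028 .063
```

```text
eef_pos: [0.5845, 0.1916, 0.1479]
ft_force: [-0.8, -0.5, -0.7]
eef_pos: [0.583, 0.188, 0.1487]
ft_force: [-0.0, -0.4, -1.1]
t 14.28 pos [0.583  0.188  0.1487] yaw 0.0623 ft [-0.  -0.4 -1.1] w 0.0204 SHIFT [-0.0014 -0.0021  0.1767] turn -0.0007
```

```bash

python3 drive.py '0 0 0 0.04 0;0 0 0 0.08 0;0 0 0 0.12 0;0 0 0 0.15 0;0 0 0 0.165 0;0 0 0 0.172 0;0 0 0 0.175 0;0 0 0 0.175 0;0 0 0 0.175 0'|grep -E "eef|ft_f"
python3 drive.py '0 0 0 0.001 0;0 0 0 0.002 0;0 0 0 0.002 0'|grep -E "eef|ft_f"
```

```text
eef_pos: [0.5843, 0.1893, -0.0249]
ft_force: [0.5, 0.3, -0.2]
eef_pos: [0.5835, 0.1894, -0.0277]
ft_force: [-0.1, -0.8, 0.9]
```

```bash

python3 drive.py '0 0 0 0.0005 0;0 0 0 0.001 0;0 0 0 0.0015 0;0 0 0 0.0015 0'|grep -E "eef|ft_f"
```

```text
eef_pos: [0.5835, 0.1894, -0.0277]
ft_force: [-2.8, -2.0, 12.1]
```

It has touched down. I'll release and rise straight up with the fingers open.

```bash

python3 drive.py '0.05 0 0 -0.001 0;0.05 0 0 -0.001 0;0.05 0 0 -0.001 0;0.05 0 0 -0.001 0;0.05 0 0 -0.001 0;0.05 0 0 -0.001 0;0.05 0 0 -0.02 0;0.05 0 0 -0.05 0;0.05 0 0 -0.09 0;0.05 0 0 -0.13 0;0.05 0 0 -0.17 0;0.05 0 0 -0.19 0'|grep -E "eef|ft_f|wid"
python3 - <<'E'
from h import *
from sh import shift
# knife check by the green mark: its place on the mat
im=camrig.get_image("wrist");h=cv2.cvtColor(im,cv2.COLOR_BGR2HSV);g=cv2.inRange(h,(50,80,30),(90,255,255))[:200,270:370]
_,_,st,ce=cv2.connectedComponentsWithStats(g);i=1+np.argmax(st[1:,4]);u=ce[i]+[270,0];print(u,st[i],ray("wrist",[u],.0135))
br=cv2.inRange(h,(8,90,60),(14,255,200))[200:260,290:345];ys,xs=np.nonzero(br)
w1=cv2.imread("pics/w1.png")
shift([.588,-.2325,.14],-.247)
E
```

```text
eef_pos: [0.5851, 0.1899, 0.1654]
ft_force: [0.4, 0.7, 0.8]
grip_width: 0.0498
[321.38095238  94.98809524] [ 45  87  14  17 168] [[0.68368344 0.1956663  0.0135    ]]
t 16.67 pos [0.5867 0.1904 0.1682] yaw 0.0637 ft [0.6 0.7 2.5] w 0.0501 SHIFT [-0.026   0.4222  0.0266] turn 0.3107
```

The knife lies on the mat, with its mark at (0.684, 0.196). Next I'll shut the fingers and turn the hand half round so the camera faces away from the open cover. First I'll check joint 6.

```bash
python3 -c "
from h import *;print(np.round(env.observe()['joint_pos'],2))"
python3 drive.py '0 0 0 0 -0.12;0 0 0 0 -0.24;0 0 0 0 -0.36;0 0 0 0 -0.48;0 0 0 0 -0.6;0 0 0 0 -0.72;0 0 0 0 -0.84;0 0 0 0 -0.96;0 0 0 0 -1.08;0 0 0 0 -1.2;0 0 0 0 -1.32;0 0 0 0 -1.415'|grep -E "eef"
python3 -c "
from h import *;print(np.round(env.observe()['joint_pos'],2))"
python3 sh.py .588 -.2325 .165 2.8946
```

```text
[ 0.3   0.4   1.52 -0.    1.21  1.8 ]
eef_pos: [0.5827, 0.1892, 0.1593]
[ 0.3   0.4   1.53 -0.    1.21  0.38]
t 17.67 pos [0.5827 0.1892 0.1593] yaw 1.4843 ft [0.2 0.4 0.5] w 0.0 SHIFT [-0.4196  0.0417 -0.0055] turn -1.4103
```

```bash

python3 drive.py '0 -0.03 0 -0.01 -0.12;0 -0.07 0.01 -0.01 -0.24;0 -0.11 0.02 -0.01 -0.36;0 -0.15 0.02 -0.01 -0.48;0 -0.19 0.02 -0.01 -0.6;0 -0.23 0.02 -0.01 -0.72;0 -0.27 0.02 -0.01 -0.84;0 -0.31 0.02 -0.01 -0.96;0 -0.34 0.02 -0.01 -1.08;0 -0.37 0.03 -0.01 -1.2;0 -0.4 0.04 -0.01 -1.32;0 -0.42 0.042 -0.01 -1.41'|grep -E "eef"
python3 drive.py '0 0 0 0 0;0 0 0 0 0;0 0 0 0 0'|grep -E "eef|ft_f"
python3 - <<'E'
from h import *
from sh import shift
im=camrig.get_image("wrist");c=cal("wrist");cv2.imwrite("pics/w8.png",im)
h=cv2.cvtColor(im,cv2.COLOR_BGR2HSV);m=cv2.inRange(h,(0,140,60),(6,255,255))|cv2.inRange(h,(174,140,60),(180,255,255))
_,l,st,ce=cv2.connectedComponentsWithStats(m)
for i in range(1,len(st)):
    if st[i,4]>60:
        (u,v),r=cv2.minEnclosingCircle(np.argwhere(l==i)[:,::-1].astype(np.float32));print(st[i],ce[i].round(1),(round(u,1),round(v,1),round(r,1)),ray("wrist",[(u,v)],.078,c).round(4))
print("pred",proj("wrist",[[.588,-.2325,.078]],c),proj("wrist",[[.588,-.2325,.195]],c))
shift([.588,-.2325,.06],2.8946)
E
```

```text
eef_pos: [0.5867, -0.236, 0.1693]
eef_pos: [0.5859, -0.2321, 0.1695]
ft_force: [0.9, -0.5, 0.1]
[193   0  14   8  84] [199.7   2.7] (199.5, 1.0, 6.6) [[ 0.4007 -0.2875  0.078 ]]
[303  48  11  12 104] [308.   53.2] (307.8, 53.2, 5.9) [[ 0.4604 -0.2112  0.078 ]]
[487 137  21  22 350] [497.  147.7] (496.8, 147.4, 11.2) [[ 0.5827 -0.059   0.078 ]]
[303 178  35  35 946] [320.  194.8] (320.0, 195.0, 17.5) [[ 0.5862 -0.2328  0.078 ]]
[571 181  18  17 213] [580.4 188.4] (580.1, 188.4, 9.1) [[0.6439 0.0178 0.078 ]]
[  0 264  17  49 517] [  6.  284.6] (5.0, 288.0, 24.5) [[ 0.6024 -0.5957  0.078 ]]
[457 279  56  62 788] [481.2 305.9] (485.0, 312.0, 38.9) [[ 0.7666 -0.0857  0.078 ]]
[477 278  50  67 539] [500.3 303. ] (501.5, 311.0, 41.1) [[ 0.7699 -0.0675  0.078 ]]
[453 293  38  37 300] [466.6 310.8] (471.5, 311.0, 25.8) [[ 0.7614 -0.1005  0.078 ]]
[615 391  19   9  73] [623.3 396.4] (624.0, 396.0, 9.5) [[0.938  0.0738 0.078 ]]
pred [[320.73521422 196.62513963]] [[321.07986853 250.04121715]]
t 18.97 pos [ 0.586  -0.2316  0.1697] yaw 2.8886 ft [0.4 0.5 0.5] w -0.0001 SHIFT [-0.0022 -0.0004  0.1097] turn -0.006
```

The plunger is at (0.5862, −0.2328), within about 1 mm of the TCP. Going down to just above it, then pressing in small steps.

```bash

python3 drive.py '0 0 0.001 0.03 0;0 0 0.001 0.06 0;0 0 0.001 0.085 0;0 0 0.001 0.105 0;0 0 0.001 0.115 0;0 0 0.001 0.12 0;0 0 0.001 0.12 0'|grep -E "eef|ft_f"
python3 drive.py '0 0 0 0.002 0;0 0 0 0.004 0;0 0 0 0.005 0;0 0 0 0.005 0'|grep -E "eef|ft_f"
python3 drive.py '0 0 0 0.001 0;0 0 0 0.002 0;0 0 0 0.002 0;0 0 0 0.002 0'|grep -E "eef|ft_f"
```

```text
eef_pos: [0.5864, -0.2309, 0.0496]
ft_force: [-0.1, 0.5, 0.1]
eef_pos: [0.5868, -0.232, 0.0457]
ft_force: [0.4, -1.0, 1.0]
eef_pos: [0.5865, -0.2319, 0.043]
ft_force: [-0.1, -0.6, 0.4]
```

```bash

for k in 1; do python3 drive.py '0 0 0 0.001 0;0 0 0 0.002 0;0 0 0 0.002 0;0 0 0 0.002 0'|grep -E "eef|ft_f"
python3 drive.py '0 0 0 0.001 0;0 0 0 0.002 0;0 0 0 0.002 0;0 0 0 0.002 0'|grep -E "eef|ft_f"; done
```

```text
eef_pos: [0.5867, -0.2319, 0.0415]
ft_force: [-0.9, -0.1, 2.9]
eef_pos: [0.5866, -0.232, 0.0392]
ft_force: [-0.7, 0.3, 4.3]
```

```bash

python3 drive.py '0 0 0 0.001 0;0 0 0 0.002 0;0 0 0 0.003 0;0 0 0 0.004 0;0 0 0 0.0045 0;0 0 0 0.0045 0;0 0 0 0.0045 0'|grep -E "eef|ft_f"
cat > st.py <<'E'
from h import *
F=[];Z=[]
for i in range(8):
    im=camrig.get_image("wrist");s=env.observe();F.append(s["ft_force"][2]);Z.append(s["eef_pos"][2])
print("F",np.mean(F),"z",np.mean(Z),s["clock"])
# dial: dark pointer angle in box frame, and green/red mark angles, on the dial plane z .062
im=camrig.get_image("top");yw=-.247;R=np.array([[np.cos(yw),-np.sin(yw)],[np.sin(yw),np.cos(yw)]]);b=np.array([.5862,-.2328])-R@[0,-.03];d=b+R@[0,.06]
for n in("top","scene"):
    im=camrig.get_image(n);h=cv2.cvtColor(im,cv2.COLOR_BGR2HSV);c=proj(n,[[*d,.062]])[0];x,y=c.astype(int)
    g=np.array([(u,v) for v in range(y-14,y+15) for u in range(x-14,x+15)]);P=(ray(n,g,.063)[:,:2]-d)@R;r=np.hypot(*P.T);a=np.degrees(np.arctan2(P[:,1],P[:,0]));H=h[g[:,1],g[:,0]].astype(int)
    for nm,k in(("black",(H[:,2]<75)&(r<.02)&(r>.005)),("green",(H[:,0]>45)&(H[:,0]<95)&(H[:,1]>70)&(r<.027)&(r>.01)),("red",((H[:,0]<8)|(H[:,0]>172))&(H[:,1]>110)&(r<.027)&(r>.01))):
        z=np.exp(1j*np.radians(a[k])).mean() if k.any() else np.nan;print(n,nm,k.sum(),np.degrees(np.angle(z)).round(1),abs(z).round(2))
E
python3 st.py;python3 cov.py|head -1
```

```text
eef_pos: [0.5867, -0.232, 0.0349]
ft_force: [-1.3, 0.6, 6.2]
F 6.36826824523241 z 0.03491334516570131 21.8667
top black 3 53.1 0.99
top green 4 59.4 0.99
top red 5 12.4 0.99
seen [[299, 226], [284, 237], [275, 234], [262, 250], [260, 277], [294, 254]]Traceback (most recent call last):
  File "st.py", line 12, in <module>
    z=np.exp(1j*np.radians(a[k])).mean() if k.any() else np.nan;print(n,nm,k.sum(),np.degrees(np.angle(z)).round(1),abs(z).round(2))
                                                                                                                    ^^^^^^^^^^^^
AttributeError: 'float' object has no attribute 'round'
```

The force of 6.4 N means about 7 mm of travel, and the pointer (53°) stands at the green mark (59°). The cover is still at about 1.8 rad. One small correction, then I hand in.

```bash

python3 drive.py '0 0 0 0.0005 0;0 0 0 0.0005 0;0 0 0 0.0005 0;0 0 0 0.0005 0'|grep -E "eef|ft_f"
python3 st.py 2>/dev/null
python3 -c "
from h import *
print(job.hand_in())"
```

```text
eef_pos: [0.5867, -0.232, 0.0345]
ft_force: [-0.4, -0.7, 6.8]
F 6.7717885546401515 z 0.034454288164425355 22.8
top black 3 49.8 0.99
top green 4 59.4 0.99
top red 5 12.4 0.99
the job is handed in; nothing more can be done
None
```

I handed the job in at about 23 s and no verdict came back: by my measurements the plunger is held at about 8 mm (6.8 N), the cover is open at about 1.8 rad and the knife is back on the mat; I never re-measured the bystanders.

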